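# Switch on an interlocked valve pair

### The arm

A 6-joint arm with a two-finger parallel gripper is mounted at the origin on a cart in front of the work surface, level with it; the furniture and walls round the work are solid. World frame = base frame: x ahead of the robot, y to its left, z up, the work surface at z = 0. Lengths are in mm, angles in rad, forces in N, time in s.
With the tool pointing down it reaches from about 325 to 875 mm from the base axis. Payload 4.4 kg.
Tool frame: the origin (TCP) lies on the centre line of the jaws, within the pads' length; the fingertips stand ahead of it and the grasp point (between the pads) lies 6 mm ahead of it (ctrl.tcp_to_tips is the z of the fingertips in the tool frame, in mm); z points along the fingers, y is the direction in which the jaws open and shut (so a half turn about z gives the same grasp; the last joint's range is limited). The gripper opens to 85 mm and grips with 20 to 120 N. Pads are 22 mm wide; open, the fingers measure 114 mm over their backs; the gripper's body (76 mm by 85 mm) begins 54 mm behind the grasp point. The pads swing forward as they close: fully open they stand 13 mm farther back than shut.
Start: joints at [-1.272, 0.207, 1.542, -0, 1.393, -0.15], TCP at [249.472, -518.065, 256.282] pointing down, gripper open.
Joint ranges: [-2.73, 2.73], [-0.86, 2.22], [0.23, 2.46], [-1.11, 4.25], [0.08, 2.63], [-2.82, 2.82]. Speed limits (rad/s): [2.79, 2.79, 3.14, 3.14, 3.14, 3.14].

### API

Orientations are given as a 3x3 rotation matrix whose columns are the frame's x, y, z axes.
In Python, from plant import ctrl, sensors, optics gives the robot as it stands. Calls block until the motion is done:
- ctrl.move_ptp(position, orientation): joint-space move of the TCP to a pose.
- ctrl.move_l(position, rot=None, vel=150, threshold=None): straight line of the TCP; rot=None keeps the orientation; vel is the mean speed in mm/s. With threshold (N) it stops when the force on the tool has changed by that much, and returns True; else False.
- ctrl.set_joints(angles): joint-space move.
- ctrl.gripper_to(opening, force=None): finger opening in mm; force is the grip in N (None keeps the last); returns when the fingers have stopped.
- ctrl.hold(seconds).
- ctrl.solve_ik(position, orientation): joint angles nearest the present ones, or None.
- sensors.read_state(): the state.
- optics.grab_frame(name): name is "scene" or "top" or "wrist"; returns (picture, depth): 420x560x3 uint8, red, green, blue; 420x560 float32, mm along the optical axis (not along the pixel's ray), 0 where there is no reading.
- optics.camera_params(name): a dict with "mtx" (3x3 intrinsics, pixels), "R" (3x3) and "t" (3): a world point X has camera coordinates R X + t; the wrist camera has in their place "T_tool_cam" (4x4, takes a point from camera to tool coordinates, whose origin is the TCP and whose axes are the flange's). Camera axes: x right, y down, z forward; pixel columns grow to the right and rows downward; lengths in mm; the calibration is good to about 2 mm. The wrist camera is an equidistant fisheye: a pixel r from the principal point sees the ray r / f radians off the axis. A picture is of the moment at which its call begins: read the wrist's pose just before it. camera_params takes no time and is no camera call.
A pose or a line that the arm cannot do raises ctrl.MotionError and nothing moves.
- ctrl.finish_job(): hands the job in, once; it reports no verdict.
The state is a dict: "t": time; "q": joint angles; "qvel": joint speeds; "tau": joint torques, N m; "eef_pos": TCP position; "eef_rot": TCP orientation; "force": force on the tool from outside, world axes, zero at the start; "wrist_torque": the same for the moment, N m; "grip_width": finger opening in mm.
Only numpy, scipy, OpenCV 4.12 (cv2) and the standard library are available. Lean on these libraries where they do the work, as an engineer would, in place of code of your own. Each camera call takes 0.05 s, during which the arm holds its last target.

### The job

Put the bench's compressed-air valve unit into service: first swing the red isolator handle anticlockwise (seen from above) until you feel it come fully home against its sprung stop, then swing the blue selector handle anticlockwise fully home against its own stop, and leave both there. The selector is locked until the isolator is really home, so be gentle: never force a handle against its stop or against the lock (no more than about 20 N), and leave the other things on the bench alone.

Things in the scene. Friction and masses are not known exactly. Their poses are not given: they have to be found in the camera images.
- valve_unit: fixed green valve unit, 180 mm (x) by 290 mm (y), its grey cover 52 mm above the worktop; origin: centre of its underside, z up. In its own frame the isolator's upright axis stands at x 0, y +70 mm, the selector's at x 0, y -70 mm. All angles given here are those of a grip about its axis, anticlockwise from this frame's +x, seen from above
- isolator: red isolator handle; origin on its upright axis, 52 mm above the worktop. A flat arm (top 82 mm above the worktop) carries an upright round grip post, 18 mm thick, 65 mm from the axis, up to 128 mm. It starts between 20 and 40 deg and is switched on anticlockwise. It turns with 0.2 N m (3 N at the grip) and stays where left. Its lug meets the stop with the grip anywhere from 97 to 143 deg
- isolator_grip (a point): point on the axis of the red grip post, 110 mm above the worktop. Below the handle a steel locking cam (radius 60 mm, 57 to 65 mm up, one scalloped cut-out, one lug) turns with it, clamped to the spindle at a setting that differs each time by up to 23 deg either way and is not measured. Only within about 2 deg of the stop does the cut-out free the selector: find the stop by feel
- selector: blue selector handle; origin on its upright axis, 52 mm above the worktop. Arm and grip post as on the isolator (18 mm thick, 65 mm from the axis, 82 to 128 mm up). It starts between -145 and -139 deg, turns anticlockwise with 0.15 N m (2.3 N at the grip), stays where left, and is fully home, against its stop, at -92 deg
- selector_grip (a point): point on the axis of the blue grip post, 110 mm above the worktop. A dark arm with a brass roller turns with the handle: while the isolator is not home, the roller meets the cam's rim after some 15 to 25 deg and the handle is blocked hard; when it is home, the roller enters the cam's cut-out and in turn locks the isolator
- isolator_stop: brass sprung plunger (12 mm thick) on the cover, the isolator's end stop: it gives 1 mm for each 10 N and bottoms hard at 5 mm; the cam's lug meets it 68 mm from the isolator's axis. Origin at the middle of its free end face, which is pushed towards the unit's -y
- selector_stop: brass sprung plunger (12 mm thick) on the cover, the selector's end stop: it gives 1 mm for each 10 N and bottoms hard at 5 mm; the selector's lug meets it 55 mm from the selector's axis. Origin at the middle of its free end face, which is pushed towards the unit's +x
- marker_black: grey and black marker, 14x136x15 mm, in front of the valve unit; loose bystander, leave it alone; origin under its centre
- ring_gauge: steel ring gauge with a black band, 87x87x18 mm, to the left of the valve unit; loose bystander, leave it alone; origin under its centre
- caliper: caliper, 72x235x15 mm; loose bystander, leave it alone; origin under its centre

How it is judged:
By the outcome, as a careful person would: the job done as asked, in the order asked, and still so for the second after the job is handed in, with the robot touching nothing.
It also fails if it takes over 72 s, if anything falls off the work surface, if the arm or the gripper's body presses on something with over 40 N, if the wrist force passes 120 N, or if a joint passes its speed limit or range.

## Working session

There is one attempt and no reset: what is moved stays moved. The work goes in short steps, each a Python script; the robot and the scene stay as the last script left them, time stands still between calls to the robot, and variables do not carry over. Pictures are saved under pics/ and viewed, and the job is handed in when it is done.

```bash
ls; mkdir -p pics; python3 - <<'E'
from plant import ctrl,sensors,optics
import cv2,numpy as np
for n in("top","scene"):
    im,d=optics.grab_frame(n); cv2.imwrite(f"pics/{n}0.png",im[:,:,::-1]); np.save(f"pics/{n}0.npy",d)
    p=optics.camera_params(n); print(n,p)
print(sensors.read_state(), ctrl.tcp_to_tips)
E
```

```text
pics
top {'mtx': array([[439.0288037 ,   0.        , 274.98453369],
       [  0.        , 439.0288037 , 209.6186532 ],
       [  0.        ,   0.        ,   1.        ]]), 'R': array([[-0.00825059, -0.99987788, -0.01327206],
       [-0.99301426,  0.00975481, -0.1175905 ],
       [ 0.1177056 ,  0.01220915, -0.99297348]]), 't': array([ 197.25824516,  520.18237226, 1053.8043028 ])}
scene {'mtx': array([[413.63069411,   0.        , 288.43378519],
       [  0.        , 413.63069411, 205.87967533],
       [  0.        ,   0.        ,   1.        ]]), 'R': array([[-0.73087236, -0.68230332,  0.01696395],
       [-0.44546965,  0.45805429, -0.76924837],
       [ 0.5170903 , -0.56977929, -0.63872465]]), 't': array([ 511.37225449,  222.82029619, 1066.93134581])}
{'t': 0.1, 'q': array([-1.27248622e+00,  2.07352592e-01,  1.54282722e+00,  2.36410217e-05,
        1.39351954e+00, -1.50490941e-01]), 'qvel': array([ 0.00022795, -0.00272302, -0.00390626, -0.00037433, -0.00149007,
        0.00054765]), 'tau': array([-4.27748028e-04, -3.84090757e+01, -2.92547500e+01, -2.38773409e-04,
        4.86601086e-03,  2.83811784e-05]), 'eef_pos': array([ 249.29401975, -517.4354566 ,  255.22407415]), 'eef_rot': array([[ 9.00969879e-01,  4.33881229e-01, -5.96926872e-04],
       [ 4.33881508e-01, -9.00967677e-01,  2.02049328e-03],
       [ 3.38842290e-04, -2.07939912e-03, -9.99997781e-01]]), 'force': array([-0.25698858, -0.39538352, -0.0900515 ]), 'wrist_torque': array([ 0.02439707, -0.0480527 ,  0.08475344]), 'grip_width': 85.15570291280946} 25.0
```

View pics/top0.png

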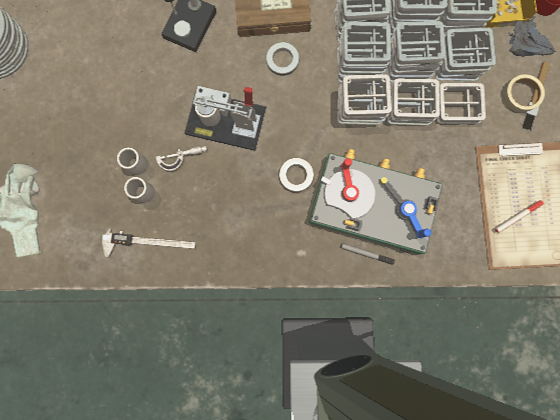

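View pics/scene0.png

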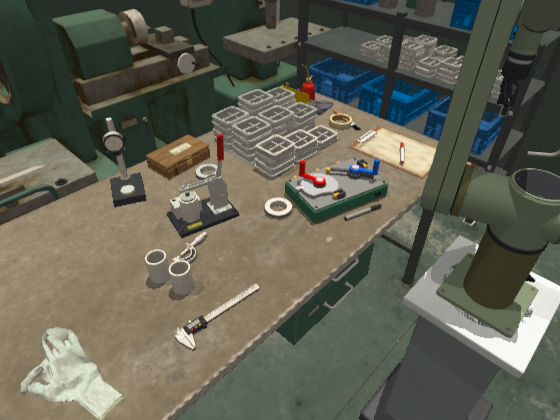

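```bash
cat > h.py <<'E'
import numpy as np,cv2
from plant import ctrl,sensors,optics
def cloud(n,d):
    p=optics.camera_params(n);K=p["mtx"]
    v,u=np.mgrid[:420,:560]
    c=np.stack([(u-K[0,2])/K[0,0]*d,(v-K[1,2])/K[1,1]*d,d],-1)
    return (c-p["t"])@p["R"]
def ray(n,u,v,z):
    p=optics.camera_params(n);K=p["mtx"];R=p["R"]
    o=-R.T@p["t"]; r=R.T@np.array([(u-K[0,2])/K[0,0],(v-K[1,2])/K[1,1],1])
    return o+r*(z-o[2])/r[2]
def proj(n,X):
    p=optics.camera_params(n);c=p["R"]@np.asarray(X,float)+p["t"];q=p["mtx"]@c;return q[:2]/q[2]
E
python3 - <<'E'
from h import *
im=cv2.imread("pics/top0.png");d=np.load("pics/top0.npy")
cv2.imwrite("pics/topz.png",cv2.resize(im[135:275,280:460],None,fx=4.4,fy=4.2,interpolation=cv2.INTER_CUBIC))
C=cloud("top",d)
hsv=cv2.cvtColor(im,cv2.COLOR_BGR2HSV).astype(int)
reg=np.zeros((420,560),bool);reg[140:270,290:455]=1
Z=C[...,2]
top=reg&(Z>25)&(Z<75)
pts=C[top][:,:2].astype(np.float32)
print("worktop z",np.median(Z[250:280,200:300]))
print("rect",cv2.minAreaRect(pts),len(pts))
h=hsv[...,0];s=hsv[...,1];
red=reg&((h<8)|(h>172))&(s>150);blue=reg&(abs(h-110)<12)&(s>150)
for n,m in(("red",red),("blue",blue)):
    P=C[m];print(n,m.sum(),np.percentile(P[:,2],[5,50,95]))
    for lo,hi in((70,90),(90,118),(118,140)):
        q=P[(P[:,2]>lo)&(P[:,2]<hi)]
        if len(q):print(lo,hi,len(q),q.mean(0).round(1),q.min(0).round(1),q.max(0).round(1))
E
```

```text
worktop z 0.2596053306454304
rect ((546.0712280273438, -56.076446533203125), (290.8657531738281, 211.05702209472656), 73.82608795166016) 8113
red 225 [ 80.19923276  83.34448273 128.63304506]
70 90 180 [575.   18.4  83. ] [538.6  -2.5  78.2] [614.1  31.5  89. ]
90 118 1 [613.5  19.4  95.7] [613.5  19.4  95.7] [613.5  19.4  95.7]
118 140 43 [619.   25.2 127.8] [611.6  17.1 121. ] [627.8  33.3 134.2]
blue 161 [ 80.74422055  84.02759629 130.27763276]
70 90 124 [ 499.4 -128.3   83.3] [ 448.3 -149.7   78.2] [ 533.5 -103.8   87.8]
90 118 1 [ 492.2 -130.9   91. ] [ 492.2 -130.9   91. ] [ 492.2 -130.9   91. ]
118 140 35 [ 456.7 -147.1  128.4] [ 450.3 -154.1  124.4] [ 463.9 -139.7  131.9]
```

View pics/topz.png

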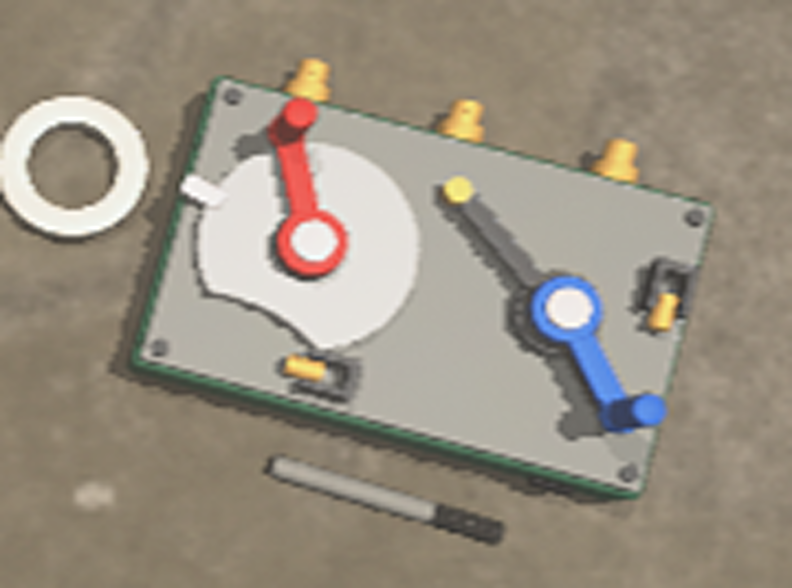

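```bash
python3 - <<'E'
from h import *
d=np.load("pics/top0.npy");C=cloud("top",d)
f=lambda x,y:(280+(x+.5)/4.4-.5,135+(y+.5)/4.2-.5)
for n,x,y in(("ih",315,240),("sh",569,307)):
    u,v=f(x,y); z=C[round(v),round(u),2]; print(n,u,v,z,ray("top",u,v,z))
cs=[f(*a) for a in((220,80),(710,203),(638,490),(137,360))]
P=np.array([ray("top",*c,52) for c in cs]);print(P.round(1),P.mean(0));print(np.linalg.norm(P-np.roll(P,-1,0),axis=1))
s=np.array([ray("top",*f(*a),52) for a in((233,96),(695,217),(628,471),(159,347))]);print("screws",s.round(1),s.mean(0))
for Q in(P,s):
    y=(Q[0]+Q[3]-Q[1]-Q[2]);print("yaw",np.degrees(np.arctan2(-y[0],y[1])))
a=ray("top",*f(315,240),C[192,352,2]);b=ray("top",*f(569,307),C[208,409,2]);y=a-b
print("axes dist",np.linalg.norm(y[:2]),"yaw",np.degrees(np.arctan2(-y[0],y[1])),(a+b)/2)
E
```

```text
ih 351.20454545454544 191.76190476190476 90.03150219104195 [555.49089554  12.67257431  90.03150219]
sh 408.93181818181813 207.71428571428572 88.4507411588047 [ 516.65764048 -121.01465385   88.45074116]
[[ 656.9   56.7   52. ]
 [ 580.9 -212.    52. ]
 [ 415.8 -164.4   52. ]
 [ 492.6  106.    52. ]] [536.55923619 -53.4201419   52.        ]
[279.30722415 171.84766792 281.18424615 171.47448861]
screws [[ 647.2   49.7   52. ]
 [ 572.8 -203.4   52. ]
 [ 426.6 -159.5   52. ]
 [ 500.    93.8   52. ]] [536.67027521 -54.83962803  52.        ]
yaw -15.81870390895247
yaw -16.273541134234573
axes dist 138.7092509964564 yaw -16.56406285443229 [536.4297586  -54.53813601  86.99353931]
```

```bash
cat >> h.py <<'E'
C0=np.array([536.5,-54.2]);YAW=np.radians(-16.2)
yv=np.array([-np.sin(YAW),np.cos(YAW)])
AX={"iso":C0+70*yv,"sel":C0-70*yv}
ZT=118.
def pose(name,deg,z=ZT,r=65.,lead=0.,sgn=1):
    "TCP pose for unit angle deg; lead mm tangential anticlockwise"
    a=np.radians(deg)+YAW;e=np.array([np.cos(a),np.sin(a)]);t=np.array([-e[1],e[0]])
    p=AX[name]+r*e+lead*t
    y=np.array([*(sgn*t),0]);zz=np.array([0,0,-1.]);x=np.cross(y,zz)
    return np.array([*p,z]),np.stack([x,y,zz],1),t,e
E
python3 - <<'E'
from h import *
for n,A in(("iso",(27,60,100,145)),("sel",(-141,-115,-92))):
  for s in(1,-1):
    for a in A:
        p,R,_,_=pose(n,a,sgn=s);q=ctrl.solve_ik(p,R);print(n,s,a,p.round(),None if q is None else np.round(q,2))
f=lambda x,y:(280+(x+.5)/4.4-.5,135+(y+.5)/4.2-.5)
c=AX["iso"]
for x,y in((190,188),(288,366)):
    w=ray("top",*f(x,y),61)[:2]-c;print(w,np.hypot(*w),np.degrees(np.arctan2(w[1],w[0])-YAW))
E
```

```text
iso 1 27 [620.  25. 118.] [-0.1   0.44  1.54 -0.    1.16 -1.86]
iso 1 60 [603.  58. 118.] [-0.05  0.41  1.58 -0.    1.15 -2.38]
iso 1 100 [563.  78. 118.] None
iso 1 145 [515.  64. 118.] [-0.04  0.25  1.8  -0.    1.09  2.42]
iso -1 27 [620.  25. 118.] [-0.1   0.44  1.54 -0.    1.16  1.28]
iso -1 60 [603.  58. 118.] [-0.05  0.41  1.58 -0.    1.15  0.76]
iso -1 100 [563.  78. 118.] [-0.02  0.34  1.68 -0.    1.12  0.09]
iso -1 145 [515.  64. 118.] [-0.04  0.25  1.8  -0.    1.09 -0.72]
sel 1 -141 [ 457. -147.  118.] [-0.49  0.17  1.9  -0.    1.07  0.68]
sel 1 -115 [ 474. -170.  118.] [-0.52  0.22  1.84 -0.    1.08  0.2 ]
sel 1 -92 [ 497. -183.  118.] [-0.52  0.27  1.78 -0.    1.1  -0.2 ]
sel -1 -141 [ 457. -147.  118.] [-0.49  0.17  1.9  -0.    1.07 -2.46]
sel -1 -115 [ 474. -170.  118.] None
sel -1 -92 [ 497. -183.  118.] None
[35.11233351 62.71731303] 71.8772378279114 76.95768482336923
[-68.44117795  11.64536313] 69.42484657086675 186.54352324857595
```

```bash
python3 - <<'E'
from h import *
ctrl.gripper_to(30,20)
p,R,t,e=pose("iso",27,z=210,sgn=-1); ctrl.move_ptp(p,R)
s=sensors.read_state();print(s["t"],s["eef_pos"],s["force"],s["grip_width"])
im,d=optics.grab_frame("wrist");cv2.imwrite("pics/w1.png",im[:,:,::-1])
hit=ctrl.move_l([*p[:2],ZT],vel=60,threshold=6)
s=sensors.read_state();print(hit,s["t"],s["eef_pos"],s["force"])
im,d=optics.grab_frame("wrist");cv2.imwrite("pics/w2.png",im[:,:,::-1])
E
```

```text
3.025 [619.96928164  24.18123524 210.10947899] [-0.10001932  1.33350209 -0.23958572] 30.04875490844988
False 4.7583 [620.24602947  25.16463942 118.55356703] [0.13190373 0.37537341 0.74701391]
```

View pics/w2.png

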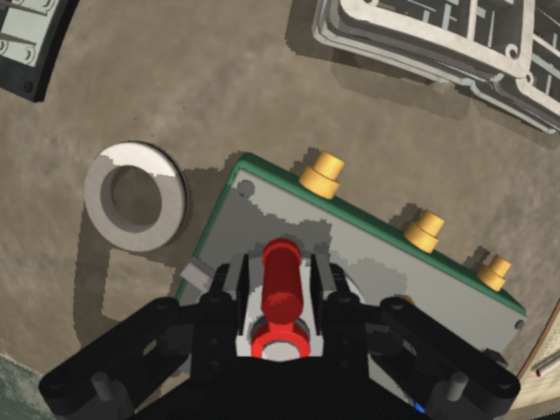

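```bash
cat >> h.py <<'E'
def ft(name,sg):
    s=sensors.read_state();w=s["eef_pos"][:2]-AX[name];a=np.arctan2(w[1],w[0])
    e=np.array([np.cos(a),np.sin(a)]);t=np.array([-e[1],e[0]])
    F=s["force"][:2]
    return np.degrees(a-YAW),-F@t,F@e,s["force"][2],s["t"],np.hypot(*w)
def arc(name,a0,a1,step,vel,sg,lim,thr):
    a=a0
    while a<a1-1e-6:
        a=min(a+step,a1);p,R,t,e=pose(name,a,sgn=sg)
        hit=ctrl.move_l(p,R,vel=vel,threshold=thr)
        r=ft(name,sg);print(round(a,2),hit,"act %.2f Ft %.2f Fr %.2f Fz %.2f t %.2f r %.1f"%r)
        if hit or r[1]>lim: return a,True
    return a,False
E
python3 - <<'E'
from h import *
print(arc("iso",27,87,5,50,-1,9,7))
E
```

```text
32 False act 32.05 Ft -0.90 Fr -0.37 Fz 0.02 t 5.08 r 65.2
37 False act 36.75 Ft 0.36 Fr -0.87 Fz 0.12 t 5.34 r 65.1
42 False act 41.82 Ft 0.63 Fr -0.16 Fz 1.93 t 5.61 r 65.1
47 False act 46.98 Ft 0.48 Fr -1.25 Fz 0.61 t 5.88 r 65.1
52 False act 52.06 Ft 0.27 Fr -0.39 Fz 0.40 t 6.14 r 65.1
57 False act 57.15 Ft 1.20 Fr 0.60 Fz 1.31 t 6.41 r 65.1
62 False act 62.16 Ft 0.58 Fr 0.14 Fz 0.12 t 6.67 r 65.1
67 False act 67.14 Ft 1.02 Fr -1.38 Fz 0.52 t 6.94 r 65.1
72 False act 72.05 Ft 0.32 Fr -0.19 Fz -1.05 t 7.21 r 65.2
77 False act 77.05 Ft 0.93 Fr -1.17 Fz 0.56 t 7.47 r 65.2
82 False act 82.00 Ft 1.64 Fr -0.72 Fz 0.24 t 7.74 r 65.2
87 False act 86.98 Ft 1.41 Fr -0.82 Fz 0.71 t 8.01 r 65.2
(87, False)
```

```bash
python3 - <<'E'
from h import *
im,d=optics.grab_frame("wrist");cv2.imwrite("pics/w3.png",im[:,:,::-1])
im,d=optics.grab_frame("scene");cv2.imwrite("pics/s3.png",cv2.resize(im[:,:,::-1][130:240,240:420],None,fx=4,fy=4))
ctrl.hold(.3);print(ft("iso",-1))
E
```

```text
(np.float64(86.97299034771126), np.float64(1.4388205533325371), np.float64(1.1055983336639623), np.float64(0.7374187407208712), 8.4083, np.float64(65.08078650805453))
```

View pics/w3.png

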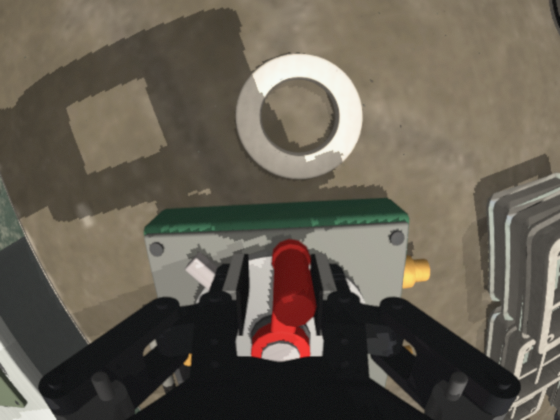

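View pics/s3.png

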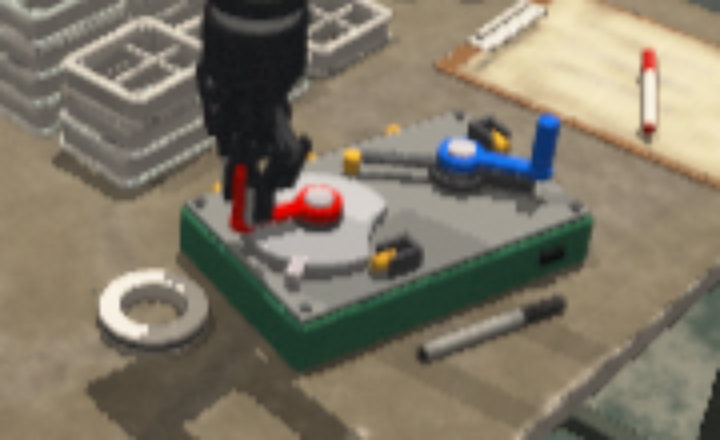

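```bash
python3 - <<'E'
from h import *
a,h=arc("iso",87,112,2.5,30,-1,7,5)
if not h: print(arc("iso",112,138,1.25,15,-1,7,5))
E
```

```text
89.5 False act 89.27 Ft 2.79 Fr -0.04 Fz -0.01 t 8.66 r 65.0
92.0 False act 91.87 Ft 2.75 Fr 0.45 Fz 0.21 t 8.91 r 65.1
94.5 False act 94.46 Ft 2.14 Fr 0.62 Fz -0.04 t 9.16 r 65.1
97.0 False act 97.02 Ft 1.37 Fr -0.05 Fz 0.46 t 9.41 r 65.1
99.5 False act 99.55 Ft 1.70 Fr 0.17 Fz 0.60 t 9.66 r 65.1
102.0 False act 102.07 Ft 1.96 Fr -0.04 Fz 1.55 t 9.91 r 65.1
104.5 False act 104.57 Ft 1.52 Fr -0.79 Fz 0.15 t 10.16 r 65.1
107.0 False act 107.08 Ft 1.67 Fr -0.63 Fz 0.24 t 10.41 r 65.1
109.5 False act 109.58 Ft 1.59 Fr 0.13 Fz 0.04 t 10.66 r 65.1
112.0 False act 112.07 Ft 2.21 Fr -0.62 Fz 0.87 t 10.91 r 65.1
113.25 False act 113.18 Ft 2.46 Fr -0.69 Fz -0.15 t 11.16 r 65.1
114.5 False act 114.51 Ft 2.51 Fr -1.02 Fz -0.53 t 11.41 r 65.0
115.75 False act 115.80 Ft 2.65 Fr 0.58 Fz -0.39 t 11.66 r 65.1
117.0 False act 117.11 Ft 2.39 Fr 0.33 Fz 0.38 t 11.91 r 65.1
118.25 False act 118.39 Ft 2.24 Fr -0.07 Fz 0.35 t 12.16 r 65.1
119.5 False act 119.59 Ft 2.03 Fr -0.62 Fz 1.24 t 12.41 r 65.0
120.75 False act 120.83 Ft 2.86 Fr -0.14 Fz -0.40 t 12.66 r 65.0
122.0 False act 122.10 Ft 1.52 Fr -1.09 F
[... 164 characters left out ...]
ct 125.84 Ft 1.47 Fr -0.98 Fz 0.36 t 13.66 r 65.0
127.0 False act 127.08 Ft 2.73 Fr -0.33 Fz 0.04 t 13.91 r 65.0
128.25 False act 128.34 Ft 2.07 Fr -1.01 Fz 0.65 t 14.16 r 65.0
129.5 False act 129.60 Ft 1.98 Fr -0.82 Fz -0.17 t 14.41 r 65.0
130.75 False act 130.84 Ft 1.43 Fr -1.03 Fz -0.10 t 14.66 r 65.0
132.0 False act 132.09 Ft 2.78 Fr -2.36 Fz -0.73 t 14.91 r 65.0
133.25 False act 133.33 Ft 1.83 Fr -0.76 Fz 0.43 t 15.16 r 65.0
134.5 False act 134.57 Ft 2.09 Fr -1.49 Fz -0.63 t 15.41 r 65.0
135.75 False act 135.70 Ft 1.63 Fr -0.85 Fz -0.05 t 15.66 r 65.0
137.0 False act 136.18 Ft 4.70 Fr -2.45 Fz -2.45 t 15.91 r 64.8
138 False act 136.44 Ft 8.54 Fr -1.11 Fz -5.62 t 16.16 r 64.6
(138, True)
```

```bash
python3 - <<'E'
from h import *
ctrl.hold(.2);print(ft("iso",-1))
for n in("scene","wrist","top"):
    im,d=optics.grab_frame(n);cv2.imwrite(f"pics/{n}4.png",im[:,:,::-1])
    if n!="wrist":
        c=im[:,:,::-1]; c=c[130:240,240:420] if n=="scene" else c[135:275,280:460]
        cv2.imwrite(f"pics/{n}4.png",cv2.resize(c,None,fx=4,fy=4))
E
```

```text
(np.float64(136.44670440357075), np.float64(8.516180438233482), np.float64(-2.1252740476528063), np.float64(-5.674286568698655), 16.3583, np.float64(64.54074909967584))
```

View pics/scene4.png

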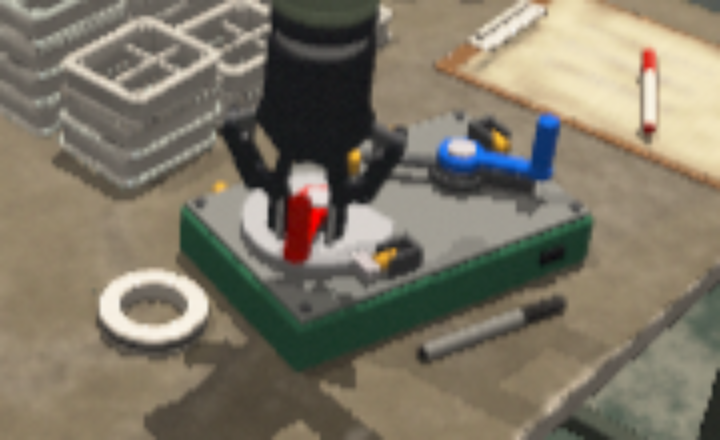

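View pics/wrist4.png

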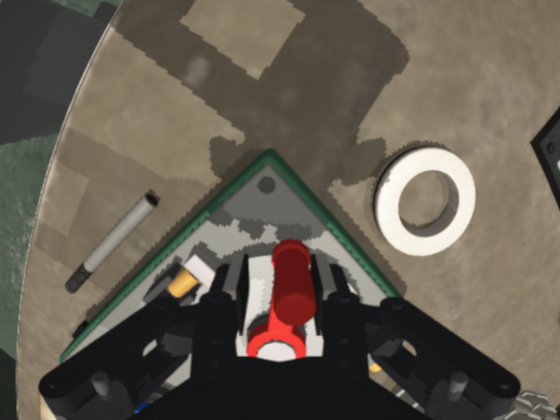

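View pics/top4.png

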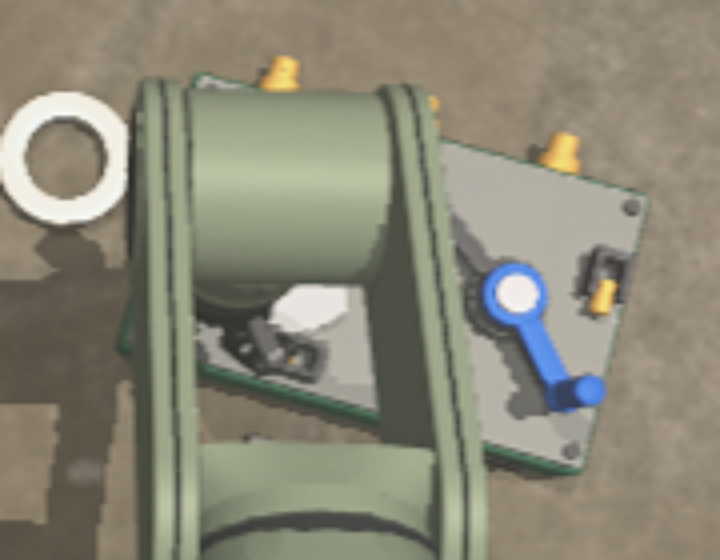

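```bash
python3 - <<'E'
from h import *
arc("iso",138,138.6,.6,8,-1,15,5)
ctrl.hold(.2)
p,R,_,_=pose("iso",131.3,sgn=-1); ctrl.move_l(p,R,vel=30); print(ft("iso",-1))
ctrl.move_l([*p[:2],215],vel=120)
print(sensors.read_state()["force"])
p,R,_,_=pose("sel",-141,z=215,sgn=1); ctrl.move_ptp(p,R)
im,d=optics.grab_frame("scene");cv2.imwrite("pics/scene5.png",cv2.resize(im[:,:,::-1][130:240,240:420],None,fx=4,fy=4))
im,d=optics.grab_frame("top");cv2.imwrite("pics/top5.png",cv2.resize(im[:,:,::-1][135:275,280:460],None,fx=4,fy=4));np.save("pics/top5.npy",d)
hit=ctrl.move_l([*p[:2],ZT],vel=60,threshold=6);print(hit,sensors.read_state())
im,d=optics.grab_frame("wrist");cv2.imwrite("pics/w5.png",im[:,:,::-1])
E
```

```text
138.6 False act 136.57 Ft 10.01 Fr -2.10 Fz -6.96 t 16.76 r 64.4
(np.float64(132.15459947743207), np.float64(0.29836319087425894), np.float64(-0.6117692607424825), np.float64(-0.8405214895957841), 17.3833, np.float64(65.49798138108206))
[-0.14358797  0.27174257  0.31401371]
False {'t': 21.275, 'q': array([-4.90977697e-01,  1.73285802e-01,  1.89596836e+00, -4.83529565e-06,
        1.07144721e+00,  6.81889613e-01]), 'qvel': array([ 8.49457615e-05, -2.38010797e-03,  1.90932072e-03,  1.12257694e-03,
        4.21382565e-05,  3.29090671e-04]), 'tau': array([-6.21987692e-04, -3.17511356e+01, -2.41285944e+01, -1.57218228e-04,
        8.51378118e-04,  2.14227680e-05]), 'eef_pos': array([ 457.35545357, -146.77747242,  118.39126765]), 'eef_rot': array([[ 9.21864382e-01,  3.87511867e-01,  7.83997210e-04],
       [ 3.87512258e-01, -9.21864453e-01, -4.23973404e-04],
       [ 5.58444434e-04,  6.94654509e-04, -9.99999603e-01]]), 'force': array([-0.13302351, -0.53942326, -0.22127703]), 'wrist_torque': array([0.02889108, 0.01299457, 0.00032049]), 'grip_width': 30.26237795087309}
```

View pics/scene5.png

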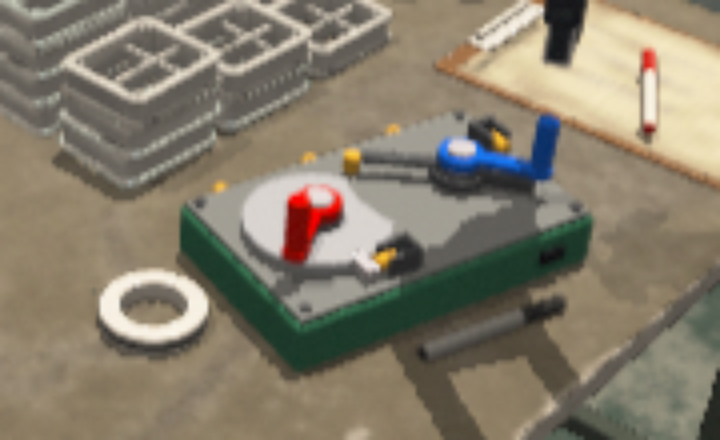

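View pics/top5.png

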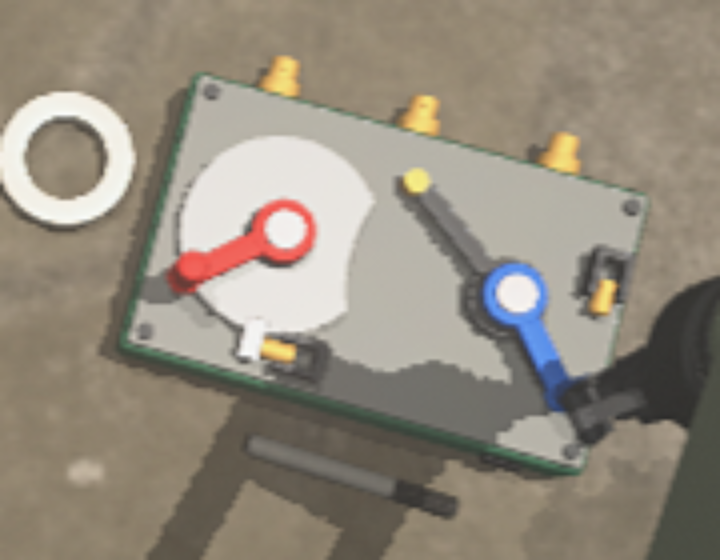

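View pics/w5.png

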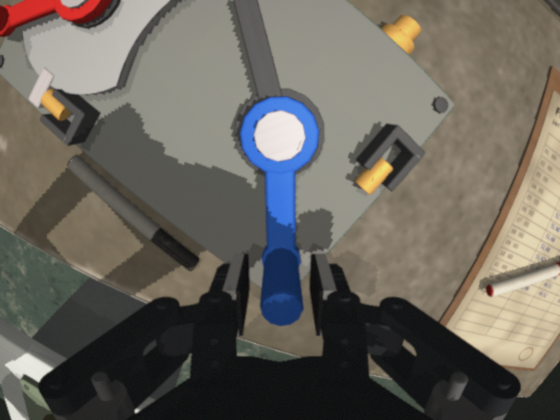

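```bash
python3 - <<'E'
from h import *
a,h=arc("sel",-141,-97,2.5,25,1,7,5)
if not h: print(arc("sel",a,-82,1.25,15,1,8,5))
ctrl.hold(.2);print(ft("sel",1))
im,d=optics.grab_frame("wrist");cv2.imwrite("pics/w6.png",im[:,:,::-1])
E
```

```text
-138.5 False act -138.33 Ft -0.20 Fr 1.03 Fz -0.04 t 21.59 r 64.9
-136.0 False act -136.00 Ft -0.77 Fr 0.02 Fz 0.14 t 21.86 r 65.0
-133.5 False act -133.80 Ft 1.12 Fr 0.13 Fz -0.65 t 22.12 r 65.2
-131.0 False act -131.40 Ft 2.46 Fr 0.56 Fz 0.81 t 22.39 r 65.2
-128.5 False act -128.71 Ft 1.52 Fr 0.29 Fz -0.05 t 22.66 r 65.2
-126.0 False act -126.08 Ft 0.47 Fr 1.77 Fz 0.32 t 22.93 r 65.2
-123.5 False act -123.48 Ft 1.06 Fr 1.06 Fz -1.03 t 23.19 r 65.2
-121.0 False act -120.91 Ft 1.04 Fr 1.13 Fz 0.71 t 23.46 r 65.1
-118.5 False act -118.37 Ft 2.04 Fr 1.31 Fz -0.19 t 23.73 r 65.0
-116.0 False act -115.84 Ft 1.60 Fr 1.43 Fz -0.35 t 23.99 r 65.0
-113.5 False act -113.36 Ft 0.99 Fr 0.26 Fz -0.81 t 24.26 r 65.0
-111.0 False act -110.86 Ft 1.57 Fr 0.77 Fz -0.68 t 24.52 r 65.0
-108.5 False act -108.38 Ft 0.67 Fr 0.27 Fz -0.83 t 24.79 r 65.0
-106.0 False act -105.88 Ft 1.99 Fr 0.98 Fz -0.64 t 25.06 r 65.0
-103.5 False act -103.39 Ft 1.04 Fr -0.60 Fz 0.18 t 25.32 r 65.0
-101.0 False act -100.90 Ft 1.35 Fr 0.55 Fz -0.49 t 25.59 r 65.1
-98.5 False act -98.40 Ft 1.15 Fr -0.43 Fz -0.28 t 25.86 r 65.
[... 246 characters left out ...]
 65.0
-92.0 False act -91.90 Ft 2.76 Fr 0.35 Fz 0.26 t 27.11 r 65.0
-90.75 False act -90.66 Ft 2.21 Fr -0.14 Fz -0.31 t 27.36 r 65.0
-89.5 False act -89.41 Ft 2.30 Fr -0.04 Fz -0.01 t 27.61 r 65.0
-88.25 False act -88.16 Ft 1.90 Fr -0.06 Fz -0.42 t 27.86 r 65.0
-87.0 False act -87.11 Ft 2.93 Fr 0.88 Fz -0.50 t 28.11 r 65.0
-85.75 False act -86.64 Ft 5.41 Fr -0.30 Fz 1.88 t 28.36 r 64.8
-84.5 False act -86.25 Ft 7.63 Fr -0.71 Fz 4.93 t 28.61 r 64.6
-83.25 False act -85.89 Ft 11.31 Fr -1.32 Fz 6.72 t 28.86 r 64.4
(-83.25, True)
(np.float64(-85.86882610058628), np.float64(10.513266486026671), np.float64(-1.6118161575519436), np.float64(7.1798448284028495), 29.0583, np.float64(64.3587701088273))
```

View pics/w6.png

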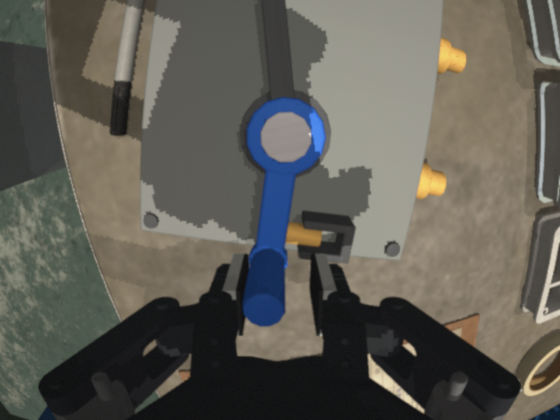

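Stop reached at about −92° as expected (TCP leads the post by about 6°). Now I'll back off, lift clear and check.

```bash
python3 - <<'E'
from h import *
p,R,_,_=pose("sel",-91.5,sgn=1); ctrl.move_l(p,R,vel=30); print(ft("sel",1))
ctrl.move_l([*p[:2],260],vel=120)
ctrl.move_ptp([330,-420,260],R)
im,d=optics.grab_frame("top");cv2.imwrite("pics/top7.png",cv2.resize(im[:,:,::-1][135:275,280:460],None,fx=4,fy=4))
im=im[:,:,::-1];C=cloud("top",d);hsv=cv2.cvtColor(im.copy(),cv2.COLOR_BGR2HSV).astype(int)
reg=np.zeros((420,560),bool);reg[140:270,290:455]=1
h=hsv[...,0];s=hsv[...,1]
for n,m in(("iso",((h<8)|(h>172))&(s>150)),("sel",(abs(h-110)<12)&(s>150))):
    q=C[m&reg&(C[...,2]>118)];w=q.mean(0)[:2]-AX[n];print(n,len(q),np.hypot(*w),np.degrees(np.arctan2(w[1],w[0])-YAW))
print(sensors.read_state()["t"],sensors.read_state()["force"])
E
```

```text
(np.float64(-90.69954616769037), np.float64(-1.0091383819058013), np.float64(0.5781536161843908), np.float64(0.6867197621004634), 29.5667, np.float64(65.1549143454027))
iso 40 65.93700415512937 130.74533409058552
sel 34 55.76686929010582 -99.70853970043561
32.0667 [-0.34565843 -0.39411578  1.17552262]
```

View pics/top7.png

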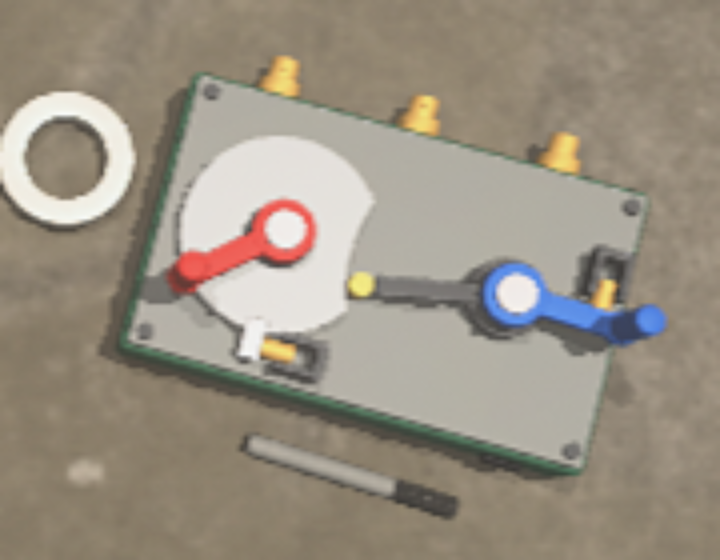

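The depth figure for the selector (radius 56 instead of 65) fails its check, so I'll remeasure from the post-top pixels at the known height.

```bash
python3 - <<'E'
from h import *
for n,x,y in(("sel",651,320),("iso",192,266)):
    u,v=280+(x+.5)/4-.5,135+(y+.5)/4-.5
    w=ray("top",u,v,128)[:2]-AX[n];print(n,np.hypot(*w),np.degrees(np.arctan2(w[1],w[0])-YAW))
for n,a in(("sel",-92),("sel",-99.7)):
    p=pose(n,a,z=128)[0];q=proj("top",p);print(a,((q-[280,135])*4).round())
im,d=optics.grab_frame("top");C=cloud("top",d);hsv=cv2.cvtColor(im[:,:,::-1].copy(),cv2.COLOR_BGR2HSV).astype(int)
m=(abs(hsv[...,0]-110)<12)&(hsv[...,1]>150);m[:140]=0;m[270:]=0;m[:,:290]=0;m[:,455:]=0
q=C[m&(C[...,2]>118)];print(np.median(q,0),q.min(0),q.max(0))
w=np.median(q,0)[:2]-AX["sel"];print(np.hypot(*w),np.degrees(np.arctan2(w[1],w[0])-YAW))
E
```

```text
sel 65.43690643637444 -92.86335201522375
iso 65.48839413651683 130.88360676965658
-92 [649. 317.]
-99.7 [644. 331.]
[ 495.82381011 -182.05882782  129.06731652] [ 394.13733701 -190.12999524  125.49563722] [ 501.7546458   179.29382089 1110.18624999]
64.2198368511621 -93.02555703374331
```

```bash
python3 - <<'E'
from plant import ctrl,sensors
print(ctrl.finish_job(),sensors.read_state()["t"])
E
```

```text
the job is handed in; nothing more can be done
the job is handed in; nothing more can be done
```

Both handles are home against their stops, isolator first and then selector, and the job was handed in at about 32 s with the arm clear of everything.

- **Isolator:** I swung the red handle anticlockwise until the push force rose from about 2 N to about 10 N (about 12 N including the vertical part) at the sprung stop. The pictures show its lug on the brass plunger. The grip measures about 131° in the final image.
- **Selector:** The blue handle turned freely past where the lock would have stopped it. I swung it until the force rose to about 11 N (about 13 N in all) at its stop. The final image puts the grip at about -93° against a nominal -92°, which is within what I can measure. The brass roller sits in the cam's cut-out.
- **Check that disagreed:** My first depth reading of the selector gave -99.7° at a radius of 56 mm, which cannot be right for a 65 mm handle. One false depth point at 1110 mm height had spoiled the average. The post-top pixel and the median depth gave -92.9° and -93.0°, at radii of 65.4 and 64.2 mm.
- **Bystanders:** The marker and the ring gauge look unmoved in the last picture. The arm never went near the caliper, but I did not check it in a picture afterwards.

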